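# Meter three grinding cylinders from the scoop into the beaker

## Robot

A 6-joint arm with a two-finger parallel gripper is mounted at the origin on a cart in front of the work surface, level with it; the furniture and walls round the work are solid. World frame = base frame: x ahead of the robot, y to its left, z up, the work surface at z = 0. Lengths are in m, angles in rad, forces in N, time in s.
With the tool pointing down it reaches from about 0.225 to 0.725 m from the base axis. Payload 3.1 kg.
Tool frame: the origin (TCP) lies at the very end of the fingers, on their centre line; the grasp point (between the pads) lies 19 mm behind it; z points along the fingers, y is the line along which they close (so a half turn about z gives the same grasp; the last joint's range is limited). The gripper opens to 85 mm and grips with 20 to 120 N. Pads are 22 mm wide; open, the fingers measure 114 mm over their backs; the gripper's body (76 mm by 85 mm) begins 54 mm behind the grasp point. The pads swing forward as they close: fully open they stand 13 mm farther back than shut.
Start: joints at [-1.301, 0.048, 0.099, 1.622, 0, 1.443], TCP at [0.203, -0.484, 0.231] pointing down, gripper open.
Joint ranges: [-2.91, 2.91], [-0.99, 1.94], [-1.21, 1.42], [-2.12, 2.29], [-1.49, 1.47], [-3.14, 3.14]. Speed limits (rad/s): [2.79, 2.79, 3.14, 3.14, 3.14, 3.14].

## Interface

Orientations are given as a unit quaternion [x, y, z, w].
In Python, from plant import manip gives the robot as it stands.
- The arm moves only by the shell command python3 steer.py 'ROWS' [OPENING] [FORCE]. ROWS is a JSON list of rows, 1 to 8 of them, each of 6 numbers: dx, dy, dz in m, then a rotation vector rx, ry, rz in rad; each row is the pose to reach, as a shift and turn from the pose commanded when the command began, along the tool's axes at that moment; what a row does not reach only later rows make up. A row lasts 1/8 s, in which the tool goes at most 0.0625 m and 0.188 rad, less where a joint would pass 70% of its speed; a pose out of reach is approached as far as the arm can. OPENING is the finger opening in m, set as the command begins (- or left out keeps the last). The fingers move at their own pace and stop on an object; FORCE is the grip in N (left out, the last holds). Time passes only in rows, so rows that do not move let the fingers close. It prints the time, the measured TCP pose, the force, the opening and the grip force at its end.
- manip.get_state(): the state, without advancing time (a new reading comes with each control period).
- manip.read_camera(name): name is "scene" or "side" or "wrist"; returns the picture (480x640x3 uint8, red, green, blue); there is no depth.
- manip.camera_info(name): a dict with "fx", "fy", "cx", "cy" (pixels), "origin" and "orientation" of the camera in the world; the wrist camera has in their place "tool_from_camera" (4x4, takes a point from camera to tool coordinates, whose origin is the TCP and whose axes are the flange's). Camera axes: x right, y up, looking along -z (the intrinsics and any distortion apply to the point x, -y, -z); pixel columns grow to the right and rows downward; lengths in m; the calibration is good to about 2 mm. A picture is of the moment at which its call begins: read the wrist's pose just before it. camera_info takes no time and is no camera call.
- manip.job_done(): hands the job in; it is judged then, once.
The state is a dict: "clock": time; "joint_positions": joint angles; "joint_velocities": joint speeds; "effort": joint torques, N m; "eef_pos": TCP position; "tool_rot": TCP orientation; "ft_force": force on the tool from outside, world axes, zero at the start; "wrist_torque": the same for the moment, N m; "gripper_width": finger opening in m; "grip_force": force on a finger pad.
Only numpy, scipy, OpenCV 4.12 (cv2) and the standard library are available. Lean on these libraries where they do the work, as an engineer would, in place of code of your own. Each camera call takes 0.05 s, during which the arm holds its last target. There are 200 camera calls.

## Task

Pick up the steel scoop by its black handle and tip exactly three of its five white grinding cylinders into the tall open beaker on the left: hold the nose just above the beaker's rim, tilt slowly until they begin to slide, and let them go over the lip without throwing them or touching them. Then level the scoop with the other two still in it and set it down flat on the bench, leaving the beaker standing where it is and the things around undisturbed.

Things in the scene. Friction and masses are not known exactly. Their poses are not given: they have to be found in the camera images.
- scoop: Steel scoop, 251 mm long, 140 g, flat on the bench; +x along the gutter to the nose, +z up. Origin: on its underside (z 0), 60 mm ahead of the rear wall. Gutter 21 mm wide inside, floor 2.5 mm thick and flat from x -60 to +50, side walls 18 mm, rear wall 22 mm high. From x 50 the floor turns up in three 15 mm facets at 7, 13 and 19 degrees to the open lip at x 94 (walls 7 mm there).
- scoop_handle (a point): Centre of the black handle bar behind the gutter, 80 mm long (scoop x) x 16 wide (scoop y) x 20 high, at x -118, y 0, z 38 mm in the scoop's frame, axes as the scoop's; free beneath (28 mm). A firm grip of about 80 N keeps the loaded scoop from turning in the fingers.
- scoop_lip (a point): Middle of the lip's upper edge: x 93.7, y 0, z 12.6 mm in the scoop's frame. Tilted nose-down, the row begins to shift at about 12 to 23 degrees (friction differs each run) and creeps up the nose; the first goes over at about 24 to 33 degrees. The fewer are left, the more tilt the next needs: the second about 2 degrees more, the third 3, the fourth 3.5. Level again, the rest stay in.
- cylinder_1: white ceramic grinding cylinder, 18 mm diameter x 14 mm high, 21 g, standing on end in the scoop's gutter at the start; origin: centre of its underside, z up along its axis. First in the row, nearest the nose, about x +32 mm in the scoop's frame.
- cylinder_2: white ceramic grinding cylinder, 18 mm diameter x 14 mm high, 21 g, standing on end in the scoop's gutter at the start; origin: centre of its underside, z up along its axis. Second in the row, about x +12.
- cylinder_3: white ceramic grinding cylinder, 18 mm diameter x 14 mm high, 21 g, standing on end in the scoop's gutter at the start; origin: centre of its underside, z up along its axis. Third in the row, about x -8.
- cylinder_4: white ceramic grinding cylinder, 18 mm diameter x 14 mm high, 21 g, standing on end in the scoop's gutter at the start; origin: centre of its underside, z up along its axis. Fourth in the row, about x -28.
- cylinder_5: white ceramic grinding cylinder, 18 mm diameter x 14 mm high, 21 g, standing on end in the scoop's gutter at the start; origin: centre of its underside, z up along its axis. Fifth, nearest the rear wall, about x -48.
- beaker: Clear glass beaker, loose, 90 g, 54 mm outer diameter, 71 mm high, wall about 2 mm, floor 2 mm thick, open on top, standing on the bench empty. Origin: centre of its underside, z up.
- beaker_rim (a point): Centre of the beaker's mouth, 71 mm above its underside; the mouth is about 50 mm wide inside.
- crucible_box: Bystander: dark blue box with a clear lid, 86 x 118 x 42 mm high; origin: centre of underside.
- bench_timer: Bystander: small white timer standing on end, 24 (x) x 68 (y) x 66 mm high; origin: centre of underside.
- grease_pot: Bystander: round grey and blue pot, 69 mm diameter, 41 mm high; origin: centre of underside.

How it is judged:
By the outcome, as a careful person would: the job done as asked, in the order asked, and still so for the second after the job is handed in, with the robot touching nothing.
It also fails if it takes over 67 s, if anything falls off the work surface, if the arm or the gripper's body presses on something with over 40 N, if the wrist force passes 120 N, or if a joint passes its speed limit or range.

## Working session

There is one attempt and no reset: what is moved stays moved. The work goes in short steps, Python scripts to look and compute and a shell command to move; the robot and the scene stay as the last step left them, time stands still between calls to the robot, and variables do not carry over. Pictures are saved under pics/ and viewed, at most 10 in all, crops included, and the job is handed in when it is done.

```bash
ls; mkdir -p pics
python3 - <<'E'
from plant import manip
import cv2,numpy as np
for n in("scene","side","wrist"):
    i=manip.camera_info(n);print(n,i)
a=manip.read_camera("scene");b=manip.read_camera("side");c=manip.read_camera("wrist")
for n,x in zip(("scene","side","wrist"),(a,b,c)): cv2.imwrite(f"pics/{n}0.png",x[:,:,::-1])
s=manip.get_state();print(s)
E
```

```text
pics
plant.py
steer.py
scene {'fx': 594.0333807173822, 'fy': 594.0333807173822, 'cx': 317.7359400276911, 'cy': 241.54481837100727, 'origin': array([-0.41805429,  0.63765221,  0.80067597]), 'orientation': array([-0.20956444,  0.42960128,  0.78805506, -0.38793649])}
side {'fx': 495.79071233652263, 'fy': 495.79071233652263, 'cx': 315.80169826271884, 'cy': 238.61949217869991, 'origin': array([ 0.28883384, -0.96904229,  0.45896759]), 'orientation': array([ 0.54285203, -0.06504497, -0.10469207,  0.83073486])}
wrist {'fx': 420.138678359078, 'fy': 420.138678359078, 'cx': 330.4332046599035, 'cy': 242.80300384022806, 'tool_from_camera': array([[-7.07553134e-04,  9.57165888e-01,  2.89539224e-01,
         7.34160549e-02],
       [ 9.99999683e-01,  7.83126971e-04, -1.45159997e-04,
        -5.78905398e-04],
       [-3.65688173e-04,  2.89539029e-01, -9.57166139e-01,
        -1.42469354e-01],
       [ 0.00000000e+00,  0.00000000e+00,  0.00000000e+00,
         1.00000000e+00]])}
{'clock': 0.15, 'joint_positions': array([-1.30079358e+00,  4.85555459e-02,  9.79323418e-02,  1.62197908e+00,
       -9.57300368e-06,  1.44299580e+00]), 'joint_velocities': array([ 0.00011411, -0.00212978,  0.0062685 ,  0.0007628 , -0.00129616,
        0.00195999]), 'effort': array([ 1.37406187e-03, -3.39258635e+01,  3.20424271e+01,  1.54315133e-02,
       -1.13750775e-04, -2.72949194e-06]), 'eef_pos': array([ 0.20323939, -0.4835493 ,  0.23038637]), 'tool_rot': array([ 9.80283797e-01,  1.97592665e-01, -6.89229472e-05, -9.00354837e-04]), 'ft_force': array([-0.14684453,  0.32478913, -0.0777524 ]), 'wrist_torque': array([-0.01676804,  0.0033995 , -0.02231034]), 'grip_force': 0.0, 'gripper_width': 0.08537450781778885}
 5  7 61 steer.py
```

View pics/scene0.png

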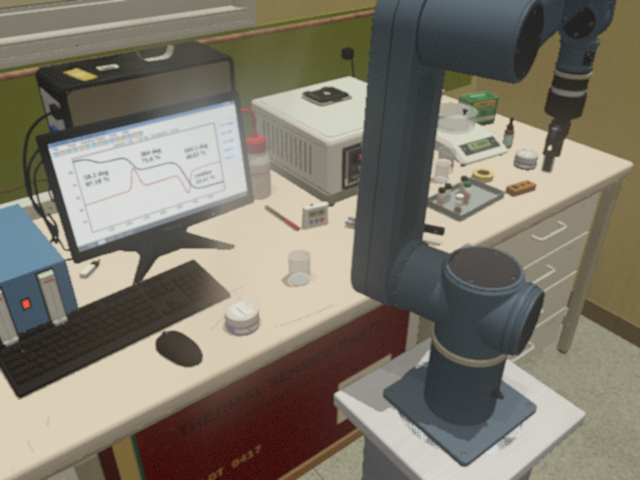

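View pics/side0.png

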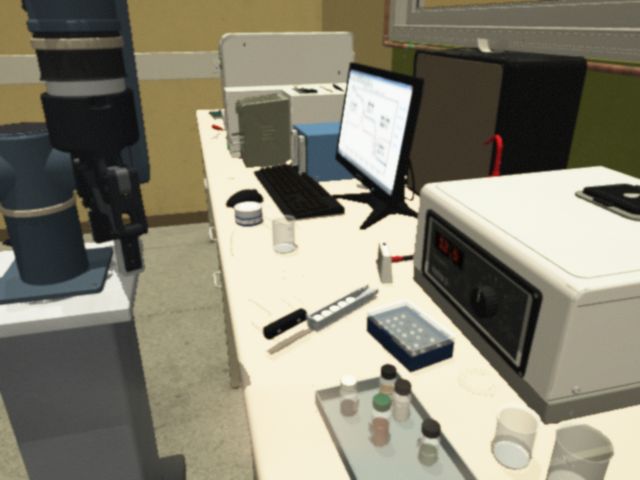

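The side view shows the scoop with its handle near (286,323) and lip near (376,291), the beaker at (284,235), the timer at (385,262) and the box at (410,335). In the scene view the beaker is at (299,268), and the arm hides most of the scoop.

```bash
cat > h.py <<'E'
import numpy as np,cv2
from scipy.spatial.transform import Rotation as R
from plant import manip
def cam(n,s=None):
    i=manip.camera_info(n)
    if n=="wrist":
        s=s or manip.get_state(); T=np.array(i["tool_from_camera"]); Q=R.from_quat(s["tool_rot"]).as_matrix()
        return i,Q@T[:3,3]+s["eef_pos"],Q@T[:3,:3]
    return i,np.array(i["origin"]),R.from_quat(i["orientation"]).as_matrix()
def ray(n,u,v,c=None):
    i,o,M=c or cam(n); d=M@np.array([(u-i["cx"])/i["fx"],-(v-i["cy"])/i["fy"],-1]); return o,d/np.linalg.norm(d)
def plane(n,u,v,z,c=None):
    o,d=ray(n,u,v,c); return o+d*(z-o[2])/d[2]
def pix(n,p,c=None):
    i,o,M=c or cam(n); q=M.T@(np.array(p)-o); return np.array([i["cx"]-i["fx"]*q[0]/q[2],i["cy"]+i["fy"]*q[1]/q[2]])
def tri(a,b):
    (o,d),(p,e)=a,b; t=np.linalg.lstsq(np.c_[d,-e],p-o,rcond=None)[0]; x,y=o+d*t[0],p+e*t[1]; return (x+y)/2,np.linalg.norm(x-y)
E
python3 - <<'E'
from h import *
for u,v,z,l in [(266,325,.048,'h back'),(306,311,.048,'h front'),(376,290,.0126,'lip'),(284,250,0,'bk base'),(284,219,.071,'bk rim'),(385,281,0,'timer'),(410,364,0,'box near')]: print(l,plane("side",u,v,z).round(3))
for u,v,z,l in [(299,281,0,'bk base'),(299,254,.071,'rim'),(432,229,.048,'h back')]: print(l,plane("scene",u,v,z).round(3))
E
```

```text
h back [ 0.367 -0.35   0.048]
h front [ 0.433 -0.327  0.048]
lip [ 0.584 -0.235  0.013]
bk base [0.459 0.003 0.   ]
bk rim [0.462 0.007 0.071]
timer [ 0.621 -0.186  0.   ]
box near [ 0.563 -0.431 -0.   ]
bk base [0.457 0.012 0.   ]
rim [0.459 0.01  0.071]
h back [ 0.378 -0.329  0.048]
```
Run:
```python
import cv2
a=cv2.imread("pics/side0.png")[200:360,210:400]
cv2.imwrite("pics/side0c.png",cv2.resize(a,None,fx=3.7,fy=3.7,interpolation=cv2.INTER_CUBIC))
```

View pics/side0c.png

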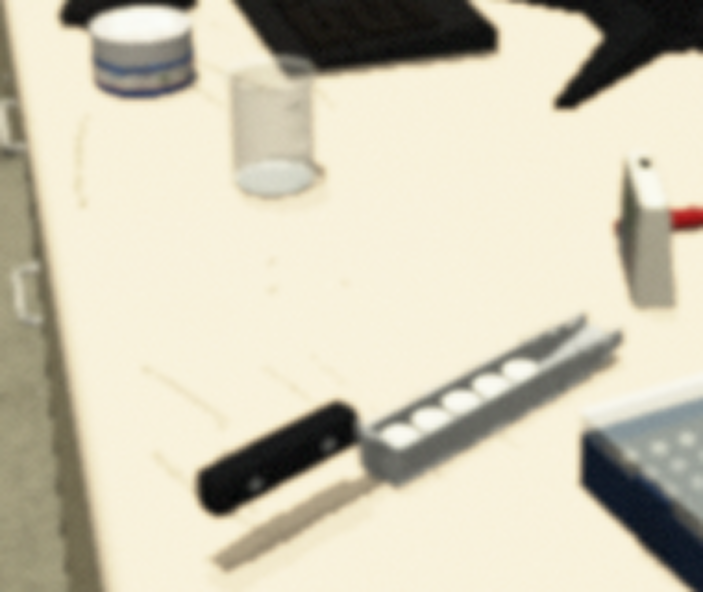

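The crop gives the handle centre at about side pixel (285,323) and the lip at about (373,289). All five white cylinders sit in the gutter in a row. Next I estimate the pose and work out a pregrasp leaned back, so the wrist camera sees the gutter.

```bash
cat >> h.py <<'E'
UP=np.array([0,0,1.])
def toolR(yaw,lean):  # tool x along heading, leaned back by 'lean'
    h=np.array([np.cos(yaw),np.sin(yaw),0]); x=np.cos(lean)*h+np.sin(lean)*UP; z=np.sin(lean)*h-np.cos(lean)*UP
    return np.c_[x,np.cross(z,x),z]
def rel(P,Q,s=None,P0=None,Q0=None):
    s=s or manip.get_state(); Q0=R.from_quat(s["tool_rot"]).as_matrix() if Q0 is None else Q0; P0=s["eef_pos"] if P0 is None else P0
    r=np.r_[Q0.T@(P-P0),R.from_matrix(Q0.T@Q).as_rotvec()]; print("row",r.round(4).tolist(),"rows",round(max(np.linalg.norm(r[:3])/.0625,np.linalg.norm(r[3:])/.188),1)); return r
E
python3 - <<'E'
from h import *
c=lambda u,v:(u/3.7+210,v/3.7+200)
cy=[(400,434),(431,418),(461,401),(491,385),(520,370)]
P=np.array([plane("side",*c(*p),.0165) for p in cy]); print(P.round(4)); d=P[-1]-P[0]; print(np.linalg.norm(d),np.degrees(np.arctan2(d[1],d[0])))
lip=(plane("side",*c(585,322),.0095+0.0),plane("side",*c(618,338),.0095)); print("lip",lip)
hb,hf=plane("side",*c(205,490),.038),plane("side",*c(355,420),.038); print("handle",hb,hf)
yaw=np.arctan2(d[1],d[0]); h=np.array([np.cos(yaw),np.sin(yaw),0])
org=P.mean(0)+h*.008; H=org-h*.118; H[2]=.038; print("H",H)
Q=toolR(yaw,np.radians(35)); rel(H+Q[:,2]*(.019-.09),Q)
E
```

```text
[[ 0.4584 -0.3019  0.0165]
 [ 0.4751 -0.2927  0.0165]
 [ 0.492  -0.2824  0.0165]
 [ 0.5093 -0.2725  0.0165]
 [ 0.5263 -0.2631  0.0165]]
0.07815128720953668 29.719260137599946
lip (array([ 0.57555276, -0.21598411,  0.0095    ]), array([ 0.58578092, -0.2351565 ,  0.0095    ]))
handle [ 0.36472102 -0.35416104  0.038     ] [ 0.43440271 -0.31895036  0.038     ]
H [ 0.39669529 -0.33707111  0.038     ]
row [0.1946, -0.0549, 0.1344, 0.0352, 0.6098, -0.1177] rows 3.9
```

```bash
python3 steer.py '[[0.06,-0.018,0.03,0.012,0.2,-0.04],[0.12,-0.036,0.07,0.024,0.4,-0.08],[0.19,-0.055,0.12,0.035,0.61,-0.118],[0.1946,-0.0549,0.1344,0.0352,0.6098,-0.1177],[0.1946,-0.0549,0.1344,0.0352,0.6098,-0.1177],[0.1946,-0.0549,0.1344,0.0352,0.6098,-0.1177]]' 0.06
python3 - <<'E'
from h import *
s=manip.get_state(); a=manip.read_camera("wrist"); cv2.imwrite("pics/w1.png",a[:,:,::-1])
import json; print(s["eef_pos"],R.from_quat(s["tool_rot"]).as_matrix().round(3))
np.savez("w1.npz",a=a,p=s["eef_pos"],q=s["tool_rot"])
E
```

```text
clock: 0.9
eef_pos: [0.3616, -0.3585, 0.0974]
tool_rot: [0.922, 0.245, 0.291, -0.076]
ft_force: [0.7, -0.6, -0.0]
gripper_width: 0.0601
grip_force: 0.0
[ 0.36158737 -0.35849836  0.0973944 ] [[ 0.711  0.496  0.499]
 [ 0.408 -0.868  0.282]
 [ 0.573  0.003 -0.82 ]]
```

View pics/w1.png

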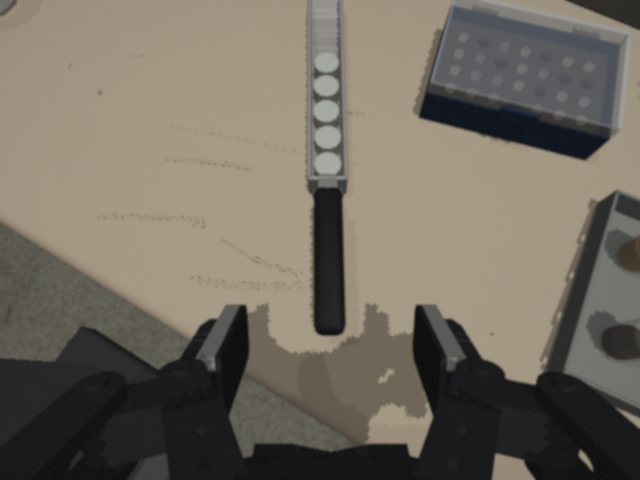

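The wrist view shows the handle from (329,332) to (328,188) and the cylinders from (328,163) up to (327,62). The path to the handle is clear.

Run:
```python
from h import *
f=np.load("w1.npz"); s=dict(eef_pos=f["p"],tool_rot=f["q"]); c=cam("wrist",s); a=f["a"].astype(int)
m=((a.max(2)<60)).astype(np.uint8); m[338:]=0; m[:186]=0; m[:,:300]=0; m[:,360:]=0
ys,xs=np.nonzero(m); print(xs.min(),xs.max(),ys.min(),ys.max())
for y in (210,250,290,320): k=xs[ys==y]; print(y,plane("wrist",k.mean(),y,.048,c).round(4), k.min(),k.max(),np.linalg.norm(plane("wrist",k.max()+.5,y,.048,c)-plane("wrist",k.min()-.5,y,.048,c)))
w=((a.min(2)>165)).astype(np.uint8); w[:45]=0;w[178:]=0;w[:,:312]=0;w[:,:343]=w[:,:343]; w[:,342:]=0
n,_,st,ce=cv2.connectedComponentsWithStats(w); C=[]
for i in range(1,n):
    if st[i,4]>100: p=plane("wrist",*ce[i],.0165,c); C.append(p); print(ce[i].round(1),st[i,4],p.round(4))
print("hb",plane("wrist",329,333,.042,c),"hf",plane("wrist",328,189,.048,c))
if len(C)>1:
    d=C[0]-C[-1]; print(np.linalg.norm(d),np.degrees(np.arctan2(d[1],d[0])))
```

```text
314 344 188 334
210 [ 0.4172 -0.3245  0.048 ] 314 341 0.014989930629028751
250 [ 0.3979 -0.3359  0.048 ] 314 342 0.01504446333291079
290 [ 0.3798 -0.3466  0.048 ] 314 343 0.015095721175297715
320 [ 0.367  -0.3544  0.048 ] 315 344 0.014763242920239776
hb [ 0.3619597  -0.35703144  0.042     ] hf [ 0.42806658 -0.31862049  0.048     ]
```

Run:
```python
from h import *
y=np.radians(30.3); Q=toolR(y,np.radians(35)); H=np.array([.3957,-.3375,.038])
rel(H+Q[:,2]*.019,Q)
```

```text
row [-0.0015, -0.003, 0.0918, 0.0103, 0.0014, -0.0053] rows 1.5
```

```bash
python3 steer.py '[[-0.001,-0.003,0.04,0.01,0.001,-0.005],[-0.0015,-0.003,0.075,0.01,0.001,-0.005],[-0.0015,-0.003,0.0918,0.0103,0.0014,-0.0053],[-0.0015,-0.003,0.0918,0.0103,0.0014,-0.0053],[-0.0015,-0.003,0.0918,0.0103,0.0014,-0.0053]]' && python3 steer.py '[[0,0,0,0,0,0],[0,0,0,0,0,0],[0,0,0,0,0,0],[0,0,0,0,0,0],[0,0,0,0,0,0]]' 0.0 85
```

```text
clock: 1.58
eef_pos: [0.4052, -0.3324, 0.023]
tool_rot: [0.921, 0.249, 0.291, -0.078]
ft_force: [-0.6, -0.4, 0.4]
gripper_width: 0.0602
grip_force: 0.0
clock: 2.2
eef_pos: [0.4048, -0.3309, 0.0215]
tool_rot: [0.921, 0.249, 0.29, -0.08]
ft_force: [-3.3, -1.5, 4.7]
gripper_width: 0.0151
grip_force: 83.1
```

Gripped at 83 N with a 15.1 mm opening. I record the scoop in the tool frame, lift, and check.

```bash
cat >> h.py <<'E'
def scoopR(yaw,tilt): # nose-down tilt
    h=np.array([np.cos(yaw),np.sin(yaw),0]); l=np.array([-np.sin(yaw),np.cos(yaw),0]); x=np.cos(tilt)*h-np.sin(tilt)*UP
    return np.c_[x,l,np.cross(x,l)]
LIP=np.array([.0937,0,.0126])
def TS():
    f=np.load("ts.npz"); return f["t"],f["r"]
def scoop(s=None):
    s=s or manip.get_state(); t,r=TS(); Q=R.from_quat(s["tool_rot"]).as_matrix(); S=Q@r; o=Q@t+s["eef_pos"]
    return o,S,o+S@LIP,np.degrees([np.arctan2(S[1,0],S[0,0]),-np.arcsin(S[2,0]),np.arcsin(S[2,1])])
def tool_for(yaw,tilt,lip):
    t,r=TS(); S=scoopR(np.radians(yaw),np.radians(tilt)); Q=S@r.T; o=np.array(lip)-S@LIP; return o-Q@t,Q
E
python3 - <<'E'
from h import *
s=manip.get_state(); Q=R.from_quat(s["tool_rot"]).as_matrix(); S=scoopR(np.radians(30.3),0)
G=s["eef_pos"]-Q[:,2]*.019; H0=np.array([.3957,-.3375,.038]); l=S[:,1]; H=H0+l*((G-H0)@l); print("lat shift",(G-H0)@l)
o=H-S@np.array([-.118,0,.038]); np.savez("ts.npz",t=Q.T@(o-s["eef_pos"]),r=Q.T@S)
print(scoop(s)); P,q=tool_for(30.3,0,scoop(s)[2]+[0,0,.10]); rel(P,q,s)
E
```

```text
lat shift 0.0010556283240129916
(array([ 4.97048081e-01, -2.77054316e-01,  3.46944695e-18]), array([[ 8.63395551e-01, -5.04527624e-01, -3.81701132e-17],
       [ 5.04527624e-01,  8.63395551e-01, -3.90369297e-18],
       [-1.10411864e-17,  2.64044040e-17,  1.00000000e+00]]), array([ 0.57794824, -0.22978008,  0.0126    ]), array([3.03000000e+01, 6.32613382e-16, 1.51286091e-15]))
row [0.0574, -0.0002, -0.0819, 0.0, 0.0, -0.0] rows 1.6
```

```bash
python3 steer.py '[[0.004,0,-0.006,0,0,0],[0.012,0,-0.018,0,0,0],[0.023,0,-0.033,0,0,0],[0.035,0,-0.050,0,0,0],[0.046,0,-0.066,0,0,0],[0.054,0,-0.077,0,0,0],[0.0574,0,-0.0819,0,0,0],[0.0574,0,-0.0819,0,0,0]]'
python3 - <<'E'
from h import *
s=manip.get_state(); print(scoop(s)[2:],s["joint_positions"].round(2)); a=manip.read_camera("wrist");b=manip.read_camera("side")
print("pred lip px",pix("wrist",scoop(s)[2],cam("wrist",s)),pix("side",scoop(s)[2]))
cv2.imwrite("pics/w2.png",np.vstack([cv2.resize(a[:300],(500,234)),cv2.resize(b[180:360,200:420],(500,366),interpolation=cv2.INTER_CUBIC)])[:,:,::-1])
P,Q=tool_for(75,5,[.4563,-.045,.115]);rel(P,Q,s); print(P)
E
```

```text
clock: 3.2
eef_pos: [0.4048, -0.3304, 0.1209]
tool_rot: [0.921, 0.249, 0.29, -0.08]
ft_force: [-0.0, 0.5, -2.7]
gripper_width: 0.0151
grip_force: 82.9
(array([ 0.57792708, -0.22913048,  0.11195307]), array([ 3.03349677e+01, -1.86255379e-03,  8.19786831e-02])) [-1.18  0.02 -0.27  1.38  0.6   1.41]
pred lip px [331.1163241  -48.57249993] [374.13613927 238.75431498]
row [0.0501, -0.0805, 0.0104, 0.4181, -0.085, -0.658] rows 4.2
[ 0.40476593 -0.2372195   0.14137547]
```

View pics/w2.png

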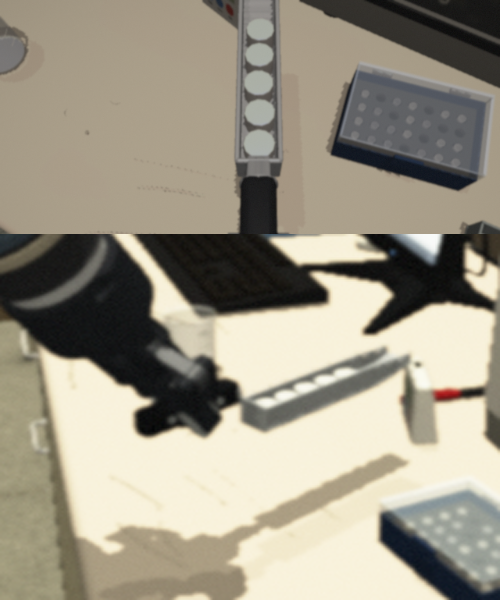

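The scoop came up level with all five cylinders, and the lip is at side (375,239), as predicted. Now I carry it toward the beaker in two halves.

```bash
python3 steer.py '[[0.002,-0.002,0,0.012,-0.002,-0.02],[0.006,-0.008,0.001,0.042,-0.009,-0.066],[0.0105,-0.016,0.002,0.084,-0.017,-0.13],[0.0155,-0.025,0.0035,0.13,-0.026,-0.2],[0.02,-0.032,0.0045,0.167,-0.034,-0.263],[0.0235,-0.037,0.005,0.195,-0.04,-0.307],[0.025,-0.04,0.005,0.209,-0.0425,-0.329],[0.025,-0.04,0.005,0.209,-0.0425,-0.329]]'
python3 - <<'E'
from h import *
s=manip.get_state(); print(scoop(s)[2:],s["joint_positions"].round(2))
P,Q=tool_for(75,5,[.4563,-.045,.115]);rel(P,Q,s)
E
```

```text
clock: 4.3
eef_pos: [0.405, -0.284, 0.131]
tool_rot: [0.86, 0.426, 0.253, -0.122]
ft_force: [-0.4, 0.5, -2.3]
gripper_width: 0.015
grip_force: 82.9
(array([ 0.52636229, -0.12505497,  0.11349777]), array([52.65865674,  2.46047143, -0.44269759])) [-1.08  0.12 -0.13  1.57  0.51  1.08]
row [0.0369, -0.0285, 0.0111, 0.2089, -0.043, -0.3289] rows 2.1
```

```bash
python3 steer.py '[[0.002,-0.002,0.001,0.012,-0.002,-0.02],[0.008,-0.006,0.002,0.042,-0.009,-0.066],[0.0155,-0.012,0.0045,0.084,-0.017,-0.13],[0.023,-0.0175,0.007,0.13,-0.026,-0.2],[0.0295,-0.023,0.009,0.167,-0.034,-0.263],[0.0345,-0.0265,0.0105,0.195,-0.04,-0.307],[0.0369,-0.0285,0.0111,0.209,-0.043,-0.329],[0.0369,-0.0285,0.0111,0.209,-0.043,-0.329]]'
python3 - <<'E'
from h import *
s=manip.get_state(); print(scoop(s)[2:],s["joint_positions"].round(2))
a=manip.read_camera("scene"); np.savez("s3.npz",a=a); print(pix("scene",scoop(s)[2]))
cv2.imwrite("pics/s3.png",cv2.resize(a[180:330,230:430],(800,600),interpolation=cv2.INTER_CUBIC)[:,:,::-1])
B=np.array([.459,.009,0]); h=np.array([np.cos(np.radians(75)),np.sin(np.radians(75)),0])
P,Q=tool_for(75,12,B-.012*h+[0,0,.092]);rel(P,Q,s)
E
```

```text
clock: 5.3
eef_pos: [0.4048, -0.2373, 0.1416]
tool_rot: [0.767, 0.588, 0.205, -0.158]
ft_force: [-0.1, 0.7, -2.3]
gripper_width: 0.0147
grip_force: 82.9
(array([ 0.45632006, -0.04506732,  0.11514798]), array([ 7.49999859e+01,  5.02361606e+00, -1.78836592e-02])) [-0.94  0.18 -0.03  1.71  0.4   0.82]
[319.51213591 229.34624319]
row [0.0399, -0.0114, 0.0221, 0.0001, -0.1218, 0.0003] rows 0.8
```

View pics/s3.png

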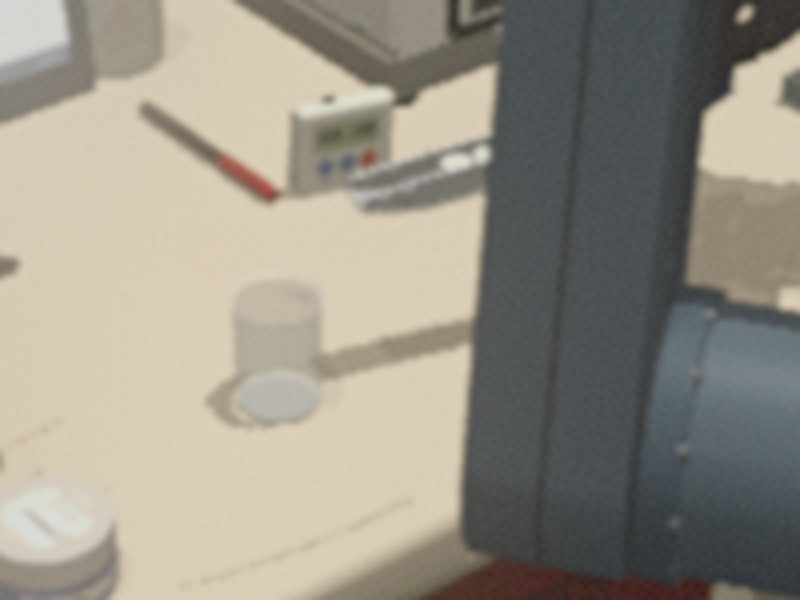

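The lip is at scene (319,228), matching the prediction. The beaker rim is centred at (299.5,255) and its base at (299.5,279), so the beaker is at about (0.458, 0.010). Now I bring the lip over the mouth.

```bash
python3 steer.py '[[0.003,-0.001,0.001,0,-0.01,0],[0.010,-0.003,0.004,0,-0.03,0],[0.02,-0.0055,0.010,0,-0.06,0],[0.03,-0.0085,0.016,0,-0.09,0],[0.037,-0.0105,0.020,0,-0.112,0],[0.0399,-0.0114,0.0221,0,-0.1218,0],[0.0399,-0.0114,0.0221,0,-0.1218,0]]'
cat >> h.py <<'E'
B=np.array([.458,.010,0]); HD=np.array([np.cos(np.radians(75)),np.sin(np.radians(75)),0])
def look(tag,nxt=None,z=.083):
    s=manip.get_state(); a=manip.read_camera("scene"); cv2.imwrite(f"pics/p{tag}.png",a[:,:,::-1]); o,S,l,e=scoop(s)
    print("t",s["clock"],"lip",l.round(4),"ypr",e.round(1),"fz",s["ft_force"].round(1),"tq",s["wrist_torque"].round(3))
    g=a.min(2).astype(float); xs=np.arange(-.01,.1,.004)
    pr=[int(cv2.getRectSubPix(g.astype(np.float32),(1,1),tuple(map(float,pix("scene",o+S@[x,0,.0165+(max(0,x-.05)*.25)]))))[0,0]) for x in xs]
    print("gutter x-10..98:",pr)
    m=np.zeros(g.shape,np.uint8); u,v=pix("scene",B+[0,0,.012]); cv2.ellipse(m,(int(u),int(v)),(9,14),0,0,360,1,-1); print("beaker bright",int((g[m>0]>165).sum()),"mean",g[m>0].mean().round(1))
    if nxt is not None: P,Q=tool_for(75,nxt,B-.012*HD+[0,0,z]); rel(P,Q,s)
E
python3 - <<'E'
from h import *
look("a",16)
E
```

```text
clock: 6.22
eef_pos: [0.4055, -0.19, 0.1425]
tool_rot: [0.778, 0.596, 0.158, -0.122]
ft_force: [0.1, 0.0, -2.1]
gripper_width: 0.0143
grip_force: 83.0
t 6.225 lip [ 0.4557 -0.0023  0.0921] ypr [75. 12. -0.] fz [ 0.1  0.  -2.1] tq [-0.815  0.22  -0.018]
gutter x-10..98: [197, 201, 201, 179, 172, 204, 199, 197, 182, 172, 199, 203, 205, 184, 135, 130, 117, 114, 111, 107, 109, 107, 110, 122, 143, 146, 149, 169]
beaker bright 205 mean 164.2
row [0.0058, -0.001, -0.0022, -0.0, -0.0696, 0.0008] rows 0.4
```

```bash
python3 steer.py '[[0.001,0,0,0,-0.015,0],[0.003,-0.0005,-0.001,0,-0.035,0],[0.005,-0.001,-0.002,0,-0.06,0],[0.0058,-0.001,-0.0022,0,-0.0696,0.0008],[0.0058,-0.001,-0.0022,0,-0.0696,0.0008]]' >/dev/null
python3 - <<'E'
from h import *
look("b",20)
E
```

```text
t 6.9 lip [ 0.4551 -0.0017  0.0831] ypr [75. 16. -0.] fz [-0.3 -0.8 -2.7] tq [-0.677  0.25  -0.014]
gutter x-10..98: [196, 199, 198, 178, 169, 195, 198, 196, 180, 166, 197, 202, 201, 177, 134, 128, 119, 116, 110, 109, 112, 105, 111, 127, 136, 138, 146, 167]
beaker bright 211 mean 164.2
row [0.0089, -0.0002, -0.0107, 0.0001, -0.0697, 0.0003] rows 0.4
```

```bash
python3 steer.py '[[0.0015,0,-0.002,0,-0.012,0],[0.004,0,-0.005,0,-0.031,0],[0.0065,0,-0.008,0,-0.05,0],[0.0083,-0.0002,-0.01,0,-0.065,0],[0.0089,-0.0002,-0.0107,0,-0.0697,0],[0.0089,-0.0002,-0.0107,0,-0.0697,0]]' >/dev/null
python3 - <<'E'
from h import *
look("c",23)
E
```

```text
t 7.7 lip [ 0.4549 -0.0017  0.0829] ypr [75. 20.  0.] fz [ 0.4 -0.4 -3. ] tq [-0.562  0.157 -0.003]
gutter x-10..98: [196, 197, 195, 170, 167, 197, 198, 196, 176, 165, 197, 199, 197, 174, 133, 122, 120, 114, 112, 108, 109, 109, 109, 133, 137, 134, 147, 174]
beaker bright 206 mean 164.2
row [0.0068, -0.0, -0.0082, -0.0002, -0.0526, -0.0001] rows 0.3
```

```bash
python3 steer.py '[[0.0011,0,-0.0014,0,-0.009,0],[0.0023,0,-0.0027,0,-0.0175,0],[0.0034,0,-0.0041,0,-0.0263,0],[0.0045,0,-0.0055,0,-0.035,0],[0.0057,0,-0.0068,0,-0.0438,0],[0.0068,0,-0.0082,0,-0.0526,0],[0.0068,0,-0.0082,0,-0.0526,0]]' >/dev/null
python3 - <<'E'
from h import *
look("d",25)
E
```

```text
t 8.625 lip [ 0.455  -0.0016  0.0831] ypr [75. 23. -0.] fz [ 0.5 -1.2 -2. ] tq [-0.525  0.121  0.003]
gutter x-10..98: [189, 198, 194, 184, 160, 188, 192, 195, 187, 162, 193, 197, 197, 187, 141, 128, 121, 116, 111, 110, 108, 109, 109, 129, 139, 133, 145, 177]
beaker bright 209 mean 164.2
row [0.0043, -0.0001, -0.0054, -0.0, -0.0348, 0.0001] rows 0.2
```

```bash
python3 steer.py '[[0.0011,0,-0.0014,0,-0.009,0],[0.0022,0,-0.0027,0,-0.0175,0],[0.0033,0,-0.0041,0,-0.0263,0],[0.0043,0,-0.0054,0,-0.0348,0],[0.0043,0,-0.0054,0,-0.0348,0],[0.0043,0,-0.0054,0,-0.0348,0],[0.0043,0,-0.0054,0,-0.0348,0],[0.0043,0,-0.0054,0,-0.0348,0]]' >/dev/null
python3 - <<'E'
from h import *
look("e",27)
E
```

```text
t 9.675 lip [ 0.4548 -0.0018  0.0828] ypr [75. 25.  0.] fz [-0.4 -0.3 -3. ] tq [-0.451  0.125  0.002]
gutter x-10..98: [115, 140, 159, 185, 192, 185, 196, 195, 193, 179, 180, 194, 193, 190, 179, 197, 200, 202, 181, 187, 206, 205, 196, 159, 130, 130, 143, 174]
beaker bright 206 mean 164.0
row [0.0047, 0.0, -0.0057, -0.0006, -0.0353, -0.0005] rows 0.2
```

The row has crept up the nose, with the first cylinder near x 72. I continue in 1° steps.

```bash
python3 steer.py '[[0.0012,0,-0.0014,0,-0.009,0],[0.0023,0,-0.0028,0,-0.0175,0],[0.0023,0,-0.0028,0,-0.0175,0],[0.0023,0,-0.0028,0,-0.0175,0],[0.0023,0,-0.0028,0,-0.0175,0],[0.0023,0,-0.0028,0,-0.0175,0]]' >/dev/null
python3 - <<'E'
from h import *
look("f",27)
E
python3 steer.py '[[0.0012,0,-0.0014,0,-0.009,0],[0.0023,0,-0.0028,0,-0.0175,0],[0.0023,0,-0.0028,0,-0.0175,0],[0.0023,0,-0.0028,0,-0.0175,0],[0.0023,0,-0.0028,0,-0.0175,0],[0.0023,0,-0.0028,0,-0.0175,0]]' >/dev/null
python3 - <<'E'
from h import *
look("g",28)
E
```

```text
t 10.475 lip [ 0.4548 -0.0016  0.0828] ypr [75. 26.  0.] fz [-0.4 -0.3 -2.9] tq [-0.458  0.051 -0.024]
gutter x-10..98: [111, 136, 148, 148, 155, 168, 192, 195, 193, 182, 181, 194, 194, 190, 183, 197, 202, 199, 181, 190, 205, 205, 197, 154, 129, 136, 146, 177]
beaker bright 206 mean 164.0
row [0.0023, 0.0, -0.003, -0.0007, -0.0178, -0.0005] rows 0.1
t 11.275 lip [ 0.4549 -0.0015  0.0829] ypr [75. 27.  0.] fz [-0.2  0.1 -2.9] tq [-0.402  0.053 -0.017]
gutter x-10..98: [113, 133, 147, 145, 145, 138, 165, 192, 192, 187, 183, 193, 191, 192, 178, 194, 197, 200, 186, 182, 203, 204, 200, 160, 133, 135, 143, 177]
beaker bright 202 mean 163.8
row [0.0021, -0.0, -0.0029, -0.0006, -0.0178, -0.0004] rows 0.1
```

```bash
for i in h i; do python3 steer.py '[[0.0012,0,-0.0014,0,-0.009,0],[0.0022,0,-0.0029,0,-0.0175,0],[0.0022,0,-0.0029,0,-0.0175,0],[0.0022,0,-0.0029,0,-0.0175,0],[0.0022,0,-0.0029,0,-0.0175,0],[0.0022,0,-0.0029,0,-0.0175,0]]' >/dev/null
python3 -c "
from h import *
look('$i',30)"; done
```

```text
t 12.075 lip [ 0.4549 -0.0015  0.083 ] ypr [75. 28.  0.] fz [-0.1  0.5 -2.8] tq [-0.392  0.133  0.031]
gutter x-10..98: [108, 120, 145, 145, 144, 138, 135, 147, 157, 179, 174, 187, 193, 191, 187, 182, 199, 200, 197, 177, 196, 205, 203, 185, 139, 131, 147, 177]
beaker bright 205 mean 163.7
row [0.0043, -0.0, -0.0055, -0.0007, -0.0352, -0.0004] rows 0.2
t 12.875 lip [ 0.4549 -0.0015  0.0832] ypr [75. 29.  0.] fz [-0.3 -0.2 -2.4] tq [-0.365  0.071  0.002]
gutter x-10..98: [108, 112, 129, 146, 144, 144, 138, 143, 149, 146, 147, 165, 190, 191, 189, 178, 190, 200, 201, 191, 184, 204, 203, 201, 163, 127, 147, 179]
beaker bright 203 mean 163.7
row [0.0021, -0.0, -0.0026, -0.0007, -0.0176, -0.0004] rows 0.1
```

```bash
for i in j k; do python3 steer.py '[[0.0006,0,-0.0007,0,-0.0045,0],[0.0011,0,-0.0014,0,-0.0088,0],[0.0011,0,-0.0014,0,-0.0088,0],[0.0011,0,-0.0014,0,-0.0088,0],[0.0011,0,-0.0014,0,-0.0088,0],[0.0011,0,-0.0014,0,-0.0088,0]]' >/dev/null
python3 -c "
from h import *
look('$i',31)"; done
```

```text
t 13.675 lip [ 0.455  -0.0015  0.0832] ypr [75.  29.5  0. ] fz [ 0.5 -0.3 -3.1] tq [-0.412  0.089  0.011]
gutter x-10..98: [111, 110, 118, 138, 146, 146, 138, 140, 142, 145, 144, 146, 185, 192, 191, 179, 182, 203, 202, 195, 173, 198, 205, 204, 180, 133, 149, 179]
beaker bright 203 mean 163.7
row [0.0031, -0.0001, -0.0039, -0.0006, -0.0263, -0.0002] rows 0.1
t 14.475 lip [ 0.4549 -0.0014  0.0832] ypr [75. 30.  0.] fz [ 2.  -0.2 -2.8] tq [-0.3    0.107 -0.007]
gutter x-10..98: [109, 109, 112, 139, 146, 145, 144, 135, 143, 145, 144, 139, 156, 188, 192, 186, 181, 201, 202, 199, 182, 190, 206, 205, 195, 145, 148, 180]
beaker bright 208 mean 163.6
row [0.002, -0.0, -0.0026, -0.0007, -0.0175, -0.0002] rows 0.1
```

```bash
for i in l m; do python3 steer.py '[[0.0006,0,-0.0007,0,-0.0045,0],[0.0011,0,-0.0014,0,-0.0088,0],[0.0011,0,-0.0014,0,-0.0088,0],[0.0011,0,-0.0014,0,-0.0088,0],[0.0011,0,-0.0014,0,-0.0088,0],[0.0011,0,-0.0014,0,-0.0088,0]]' >/dev/null
python3 -c "
from h import *
look('$i',32)"; done
```

```text
t 15.275 lip [ 0.4549 -0.0014  0.0832] ypr [75.  30.5  0. ] fz [ 0.3  0.6 -2.2] tq [-0.33   0.091  0.053]
gutter x-10..98: [111, 111, 108, 108, 111, 125, 142, 146, 147, 138, 140, 146, 142, 155, 171, 192, 198, 194, 181, 187, 203, 202, 193, 186, 202, 203, 197, 175]
beaker bright 199 mean 163.6
row [0.0031, -0.0001, -0.0039, -0.0007, -0.0261, -0.0002] rows 0.1
t 16.075 lip [ 0.4549 -0.0014  0.0832] ypr [75. 31.  0.] fz [ 0.7  0.4 -2. ] tq [-0.339  0.045  0.068]
gutter x-10..98: [107, 109, 110, 110, 111, 113, 110, 114, 137, 145, 147, 140, 139, 149, 153, 172, 173, 186, 202, 200, 187, 180, 203, 204, 199, 155, 155, 181]
beaker bright 150 mean 160.2
row [0.0019, -0.0, -0.0025, -0.0007, -0.0174, -0.0002] rows 0.1
```

```bash
python3 -c "
import cv2
a=cv2.imread('pics/pm.png')[200:310,260:400];b=cv2.imread('pics/pl.png')[200:310,260:400]
cv2.imwrite('pics/v1.png',cv2.resize(cv2.hconcat([b,a]),(800,314),interpolation=cv2.INTER_CUBIC))"
```

```text
(no output)
```

View pics/v1.png

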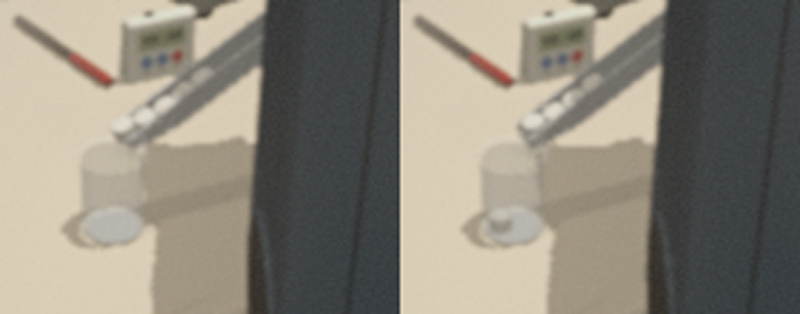

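In the right panel one cylinder is in the beaker at (500,222), the other four are still in the scoop, and the next one is at the lip. From here I use smaller steps and stop at each drop.

```bash
cat > chk.py <<'E'
import sys; from h import *
tag,base=sys.argv[1],float(sys.argv[2])
s=manip.get_state(); a=manip.read_camera("scene"); cv2.imwrite(f"pics/p{tag}.png",a[:,:,::-1]); o,S,l,e=scoop(s); g=a.min(2).astype(np.float32)
pr=[int(cv2.getRectSubPix(g,(1,1),tuple(map(float,pix("scene",o+S@[x,0,.0165+max(0,x-.05)*.25]))))[0,0]) for x in np.arange(.046,.1,.004)]
m=np.zeros(g.shape,np.uint8); u,v=pix("scene",B+[0,0,.012]); cv2.ellipse(m,(int(u),int(v)),(9,14),0,0,360,1,-1); b=float(g[m>0].mean())
print(round(s["clock"],2),"tilt",e[1].round(2),"z",l[2].round(4),pr,"beaker",round(b,1)); sys.exit(abs(b-base)>1.0)
E
python3 steer.py '[[0.0005,0,-0.0006,0,-0.0044,0],[0.0005,0,-0.0006,0,-0.0044,0],[0.0005,0,-0.0006,0,-0.0044,0],[0.0005,0,-0.0006,0,-0.0044,0]]' >/dev/null; python3 chk.py n 160.2 && python3 steer.py '[[0.0005,0,-0.0006,0,-0.0044,0],[0.0005,0,-0.0006,0,-0.0044,0],[0.0005,0,-0.0006,0,-0.0044,0],[0.0005,0,-0.0006,0,-0.0044,0]]' >/dev/null && python3 chk.py o 160.2 && python3 steer.py '[[0.0005,0,-0.0006,0,-0.0044,0],[0.0005,0,-0.0006,0,-0.0044,0],[0.0005,0,-0.0006,0,-0.0044,0],[0.0005,0,-0.0006,0,-0.0044,0]]' >/dev/null && python3 chk.py q 160.2 && python3 steer.py '[[0.0005,0,-0.0006,0,-0.0044,0],[0.0005,0,-0.0006,0,-0.0044,0],[0.0005,0,-0.0006,0,-0.0044,0],[0.0005,0,-0.0006,0,-0.0044,0]]' >/dev/null && python3 chk.py r 160.2
```

```text
16.62 tilt 31.26 z 0.0831 [150, 171, 179, 188, 201, 199, 189, 180, 204, 206, 200, 160, 154, 181] beaker 160.0
17.18 tilt 31.51 z 0.083 [143, 152, 167, 188, 200, 200, 191, 178, 202, 204, 202, 170, 157, 182] beaker 159.9
17.73 tilt 31.76 z 0.0829 [145, 149, 166, 177, 190, 201, 200, 185, 179, 203, 204, 201, 180, 183] beaker 159.6
18.27 tilt 32.01 z 0.0829 [144, 148, 156, 175, 173, 197, 201, 195, 172, 197, 204, 205, 188, 178] beaker 159.0
```

```bash
python3 steer.py '[[0.0005,0,-0.0006,0,-0.0044,0],[0.0005,0,-0.0006,0,-0.0044,0],[0.0005,0,-0.0006,0,-0.0044,0],[0.0005,0,-0.0006,0,-0.0044,0]]' >/dev/null; python3 chk.py n2 159 && python3 steer.py '[[0.0005,0,-0.0006,0,-0.0044,0],[0.0005,0,-0.0006,0,-0.0044,0],[0.0005,0,-0.0006,0,-0.0044,0],[0.0005,0,-0.0006,0,-0.0044,0]]' >/dev/null && python3 chk.py o2 159 && python3 steer.py '[[0.0005,0,-0.0006,0,-0.0044,0],[0.0005,0,-0.0006,0,-0.0044,0],[0.0005,0,-0.0006,0,-0.0044,0],[0.0005,0,-0.0006,0,-0.0044,0]]' >/dev/null && python3 chk.py q2 159
```

```text
18.82 tilt 32.27 z 0.0827 [143, 147, 145, 149, 170, 196, 201, 196, 172, 194, 203, 205, 191, 181] beaker 158.8
19.38 tilt 32.52 z 0.0826 [145, 148, 148, 145, 162, 195, 201, 196, 178, 197, 205, 204, 190, 177] beaker 158.5
19.93 tilt 32.77 z 0.0826 [143, 147, 148, 145, 158, 196, 201, 196, 179, 197, 205, 204, 189, 178] beaker 158.1
```

```bash
python3 steer.py '[[0.0005,0,-0.0006,0,-0.0044,0],[0.0005,0,-0.0006,0,-0.0044,0],[0.0005,0,-0.0006,0,-0.0044,0],[0.0005,0,-0.0006,0,-0.0044,0]]' >/dev/null; python3 chk.py n3 158 && python3 steer.py '[[0.0005,0,-0.0006,0,-0.0044,0],[0.0005,0,-0.0006,0,-0.0044,0],[0.0005,0,-0.0006,0,-0.0044,0],[0.0005,0,-0.0006,0,-0.0044,0]]' >/dev/null && python3 chk.py o3 157.7 && python3 steer.py '[[0.0005,0,-0.0006,0,-0.0044,0],[0.0005,0,-0.0006,0,-0.0044,0],[0.0005,0,-0.0006,0,-0.0044,0],[0.0005,0,-0.0006,0,-0.0044,0]]' >/dev/null && python3 chk.py q3 157.5
```

```text
20.48 tilt 33.02 z 0.0824 [140, 144, 150, 149, 146, 156, 196, 202, 197, 178, 193, 202, 200, 193] beaker 157.0
21.02 tilt 33.28 z 0.0823 [146, 142, 135, 148, 152, 173, 183, 185, 203, 204, 197, 145, 157, 183] beaker 155.4
```

The second cylinder dropped near 33.1°. I continue in the same way.

```bash
python3 steer.py '[[0.0005,0,-0.0006,0,-0.0044,0],[0.0005,0,-0.0006,0,-0.0044,0],[0.0005,0,-0.0006,0,-0.0044,0],[0.0005,0,-0.0006,0,-0.0044,0]]' >/dev/null; python3 chk.py n4 155.4 && python3 steer.py '[[0.0005,0,-0.0006,0,-0.0044,0],[0.0005,0,-0.0006,0,-0.0044,0],[0.0005,0,-0.0006,0,-0.0044,0],[0.0005,0,-0.0006,0,-0.0044,0]]' >/dev/null && python3 chk.py o4 155.2 && python3 steer.py '[[0.0005,0,-0.0006,0,-0.0044,0],[0.0005,0,-0.0006,0,-0.0044,0],[0.0005,0,-0.0006,0,-0.0044,0],[0.0005,0,-0.0006,0,-0.0044,0]]' >/dev/null && python3 chk.py q4 155
```

```text
21.57 tilt 33.53 z 0.0822 [145, 142, 136, 149, 152, 158, 170, 182, 202, 203, 196, 144, 161, 183] beaker 155.2
22.12 tilt 33.78 z 0.0821 [147, 142, 138, 147, 151, 156, 167, 183, 202, 204, 196, 147, 161, 183] beaker 154.8
22.68 tilt 34.03 z 0.082 [142, 142, 138, 146, 153, 151, 148, 174, 199, 204, 198, 158, 160, 184] beaker 154.1
```

```bash
python3 -c "
import cv2
a=cv2.imread('pics/po3.png')[200:310,260:360]
cv2.imwrite('pics/v2.png',cv2.resize(a,(500,550),interpolation=cv2.INTER_CUBIC))"
```

View pics/v2.png

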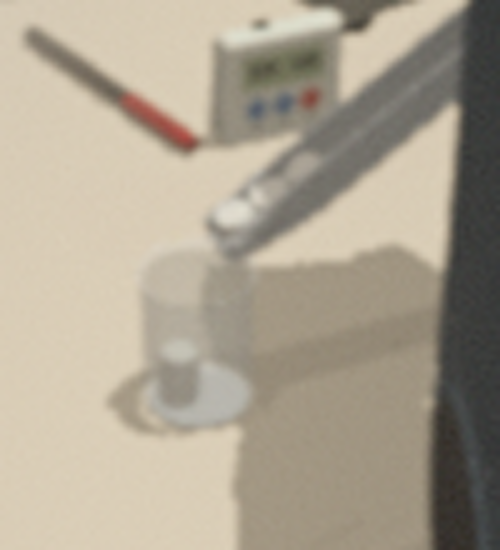

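Two cylinders are stacked in the beaker at (178,375), and three remain in the scoop. I continue toward the third.

```bash
python3 steer.py '[[0.0005,0,-0.0006,0,-0.0044,0],[0.0005,0,-0.0006,0,-0.0044,0],[0.0005,0,-0.0006,0,-0.0044,0],[0.0005,0,-0.0006,0,-0.0044,0]]' >/dev/null; python3 chk.py n5 154 && python3 steer.py '[[0.0005,0,-0.0006,0,-0.0044,0],[0.0005,0,-0.0006,0,-0.0044,0],[0.0005,0,-0.0006,0,-0.0044,0],[0.0005,0,-0.0006,0,-0.0044,0]]' >/dev/null && python3 chk.py o5 153.7 && python3 steer.py '[[0.0005,0,-0.0006,0,-0.0044,0],[0.0005,0,-0.0006,0,-0.0044,0],[0.0005,0,-0.0006,0,-0.0044,0],[0.0005,0,-0.0006,0,-0.0044,0]]' >/dev/null && python3 chk.py q5 153.2
```

```text
23.23 tilt 34.28 z 0.0819 [145, 146, 144, 137, 147, 150, 153, 162, 185, 203, 204, 198, 179, 183] beaker 153.3
23.77 tilt 34.54 z 0.0819 [142, 144, 147, 144, 138, 150, 152, 160, 173, 197, 204, 203, 187, 181] beaker 152.6
```

```bash
python3 steer.py '[[0.0005,0,-0.0006,0,-0.0044,0],[0.0005,0,-0.0006,0,-0.0044,0],[0.0005,0,-0.0006,0,-0.0044,0],[0.0005,0,-0.0006,0,-0.0044,0]]' >/dev/null; python3 chk.py n6 152.3 && python3 steer.py '[[0.0005,0,-0.0006,0,-0.0044,0],[0.0005,0,-0.0006,0,-0.0044,0],[0.0005,0,-0.0006,0,-0.0044,0],[0.0005,0,-0.0006,0,-0.0044,0]]' >/dev/null && python3 chk.py o6 152
```

```text
24.32 tilt 34.79 z 0.0817 [142, 145, 149, 145, 137, 150, 152, 151, 159, 197, 203, 202, 191, 181] beaker 152.3
24.88 tilt 35.04 z 0.0816 [139, 145, 149, 145, 137, 150, 152, 149, 156, 196, 203, 202, 190, 182] beaker 151.9
```

```bash
python3 steer.py '[[0.0005,0,-0.0006,0,-0.0044,0],[0.0005,0,-0.0006,0,-0.0044,0],[0.0005,0,-0.0006,0,-0.0044,0]]' >/dev/null; python3 chk.py n7 151.8 && python3 steer.py '[[0.0005,0,-0.0006,0,-0.0044,0],[0.0005,0,-0.0006,0,-0.0044,0],[0.0005,0,-0.0006,0,-0.0044,0]]' >/dev/null && python3 chk.py o7 151.5; python3 -c "
from h import *
look('zz',26,.086)"
```

```text
25.3 tilt 35.29 z 0.0816 [139, 145, 148, 145, 138, 150, 151, 150, 138, 174, 203, 202, 191, 183] beaker 151.5
25.73 tilt 35.55 z 0.0815 [137, 146, 148, 143, 138, 150, 152, 150, 140, 163, 199, 203, 191, 182] beaker 151.1
t 25.775 lip [ 0.4548 -0.002   0.0814] ypr [75.  35.5  0. ] fz [ 0.2  0.5 -1.6] tq [-0.138  0.058  0.018]
gutter x-10..98: [111, 112, 109, 110, 111, 110, 114, 111, 110, 111, 110, 112, 113, 116, 138, 146, 148, 147, 138, 151, 151, 150, 139, 163, 199, 203, 191, 182]
beaker bright 120 mean 151.1
row [-0.0177, -0.0, 0.0235, -0.0005, 0.1666, -0.0003] rows 0.9
```

```bash
python3 steer.py '[[0.0005,0,-0.0006,0,-0.0044,0],[0.0005,0,-0.0006,0,-0.0044,0],[0.0005,0,-0.0006,0,-0.0044,0]]' >/dev/null; python3 chk.py n8 150.8 && python3 steer.py '[[0.0005,0,-0.0006,0,-0.0044,0],[0.0005,0,-0.0006,0,-0.0044,0],[0.0005,0,-0.0006,0,-0.0044,0]]' >/dev/null && python3 chk.py o8 150.5
```

```text
26.2 tilt 35.8 z 0.0814 [139, 145, 147, 147, 139, 150, 151, 150, 139, 148, 182, 203, 189, 179] beaker 150.7
26.62 tilt 36.05 z 0.0813 [137, 146, 149, 148, 136, 149, 151, 151, 143, 149, 164, 195, 194, 183] beaker 150.1
```

```bash
python3 steer.py '[[0.0005,0,-0.0006,0,-0.0044,0],[0.0005,0,-0.0006,0,-0.0044,0],[0.0005,0,-0.0006,0,-0.0044,0]]' >/dev/null; python3 chk.py n9 149.6 && python3 steer.py '[[0.0005,0,-0.0006,0,-0.0044,0],[0.0005,0,-0.0006,0,-0.0044,0],[0.0005,0,-0.0006,0,-0.0044,0]]' >/dev/null && python3 chk.py o9 149.2
```

```text
27.05 tilt 36.3 z 0.0812 [112, 117, 143, 148, 150, 144, 136, 149, 152, 150, 131, 120, 159, 185] beaker 149.4
27.48 tilt 36.56 z 0.0811 [109, 113, 140, 149, 149, 145, 135, 149, 152, 151, 136, 121, 162, 187] beaker 149.0
```

The third dropped near 36.2°, and the profile shows two cylinders left (x ≈ 60 and 78). Now I level.

```bash
python3 -c "
from h import *
s=manip.get_state()
P,Q=tool_for(75,24,B-.012*HD+[0,0,.086]); rel(P,Q,s)"
```

```text
row [-0.0223, -0.0, 0.0326, -0.0004, 0.2191, -0.0003] rows 1.2
```

```bash
python3 steer.py '[[-0.002,0,0.003,0,0.02,0],[-0.0065,0,0.0095,0,0.064,0],[-0.0115,0,0.017,0,0.114,0],[-0.0165,0,0.024,0,0.162,0],[-0.0205,0,0.030,0,0.201,0],[-0.0223,0,0.0326,0,0.2191,0],[-0.0223,0,0.0326,0,0.2191,0]]' >/dev/null
python3 -c "
from h import *
look('L1'); s=manip.get_state()
P,Q=tool_for(75,10,B-.014*HD+[0,0,.1]); rel(P,Q,s)
a=cv2.imread('pics/pL1.png')[200:310,260:360]; b=cv2.imread('pics/po9.png')[200:310,260:360]
cv2.imwrite('pics/v3.png',cv2.resize(cv2.hconcat([b,a]),(800,440),interpolation=cv2.INTER_CUBIC))"
```

```text
t 28.4 lip [ 0.4548 -0.0019  0.0857] ypr [75.  24.   0.1] fz [ 0.2 -0.7 -1.2] tq [-0.41   0.059  0.024]
gutter x-10..98: [124, 120, 124, 124, 123, 131, 127, 128, 127, 124, 129, 128, 126, 129, 127, 127, 134, 188, 204, 205, 199, 178, 199, 207, 203, 179, 148, 176]
beaker bright 141 mean 156.4
row [-0.0241, 0.0001, 0.028, -0.0, 0.2442, -0.0011] rows 1.3
```

View pics/v3.png

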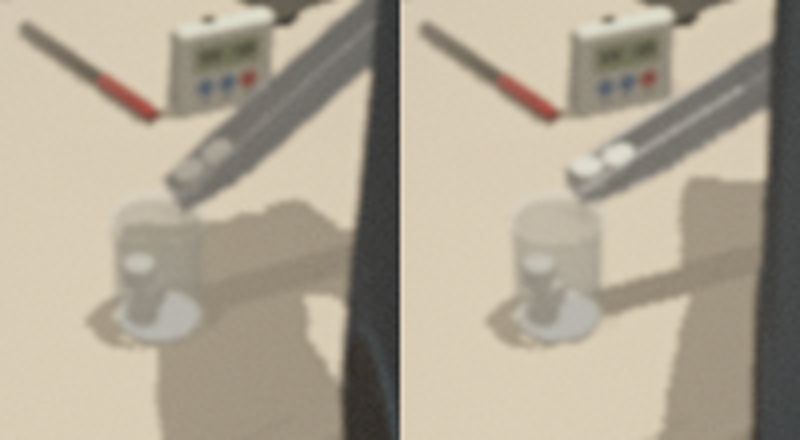

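Three cylinders are in the beaker (stacked, left panel top at (138,262)) and two are in the nose. I level out and back away.

```bash
python3 steer.py '[[-0.0022,0,0.0025,0,0.022,0],[-0.007,0,0.008,0,0.07,0],[-0.0125,0,0.0145,0,0.127,0],[-0.018,0,0.021,0,0.182,0],[-0.022,0,0.0258,0,0.224,-0.001],[-0.0241,0.0001,0.028,0,0.2442,-0.0011],[-0.0241,0.0001,0.028,0,0.2442,-0.0011]]' >/dev/null
python3 -c "
from h import *
s=manip.get_state(); print(scoop(s)[2:])
P,Q=tool_for(75,-1,[.4563,-.05,.120]); rel(P,Q,s)"
```

```text
(array([ 0.45434154, -0.0035629 ,  0.09975704]), array([7.49934824e+01, 9.97986099e+00, 3.05683831e-02]))
row [-0.052, 0.014, -0.0046, -0.0001, 0.1916, -0.0007] rows 1.0
```

```bash
python3 steer.py '[[-0.004,0.001,-0.0008,0,0.012,0],[-0.013,0.0035,-0.002,0,0.045,0],[-0.025,0.0065,-0.003,0,0.09,0],[-0.036,0.0095,-0.004,0,0.13,0],[-0.045,0.012,-0.0044,0,0.165,0],[-0.0505,0.0135,-0.0046,0,0.185,0],[-0.052,0.014,-0.0046,0,0.1916,-0.0007],[-0.052,0.014,-0.0046,0,0.1916,-0.0007]]' >/dev/null
python3 -c "
from h import *
s=manip.get_state(); print(s['clock'],scoop(s)[2:])
P,Q=tool_for(52.6,0,[.5264,-.125,.1135]); rel(P,Q,s)"
```

```text
30.325 (array([ 0.45640222, -0.04974446,  0.12037104]), array([ 7.50442529e+01, -9.61917858e-01, -4.63681363e-02]))
row [-0.0339, 0.0105, -0.0203, -0.2269, -0.0159, 0.3193] rows 2.1
```

```bash
python3 steer.py '[[-0.002,0.0006,-0.0012,-0.0136,-0.001,0.019],[-0.0068,0.002,-0.004,-0.045,-0.003,0.064],[-0.0135,0.0042,-0.008,-0.09,-0.006,0.127],[-0.021,0.0065,-0.0125,-0.14,-0.01,0.198],[-0.027,0.0084,-0.016,-0.18,-0.0127,0.255],[-0.032,0.01,-0.019,-0.213,-0.015,0.3],[-0.0339,0.0105,-0.0203,-0.2269,-0.0159,0.3193],[-0.0339,0.0105,-0.0203,-0.2269,-0.0159,0.3193]]' >/dev/null
python3 -c "
from h import *
s=manip.get_state(); print(s['clock'],scoop(s)[2:])
P,Q=tool_for(30.3,0,[.5779,-.2298,.11]); rel(P,Q,s)"
```

```text
31.325 (array([ 0.52610474, -0.12493145,  0.11355039]), array([ 5.25964564e+01,  7.45850944e-03, -8.24855515e-04]))
row [-0.0322, 0.0288, -0.0183, -0.2234, 0.0009, 0.3187] rows 2.1
```

```bash
python3 steer.py '[[-0.002,0.0018,-0.0011,-0.0136,0,0.019],[-0.0065,0.0058,-0.0037,-0.045,0,0.064],[-0.013,0.0115,-0.0073,-0.09,0,0.127],[-0.02,0.018,-0.0113,-0.14,0,0.198],[-0.0258,0.023,-0.0146,-0.18,0,0.255],[-0.0303,0.027,-0.0172,-0.21,0.001,0.3],[-0.0322,0.0288,-0.0183,-0.2234,0.0009,0.3187],[-0.0322,0.0288,-0.0183,-0.2234,0.0009,0.3187]]' >/dev/null
python3 -c "
from h import *
s=manip.get_state(); print(s['clock'],scoop(s)[2:])
for z in (.022,.0146,.0126): P,Q=tool_for(30.3,0,[.5779,-.2298,z]); rel(P,Q,s)
a=manip.read_camera('wrist'); print(pix('wrist',scoop(s)[0]+scoop(s)[1]@[-.060,0,.022],cam('wrist',s)))
b=manip.read_camera('side')
cv2.imwrite('pics/v4.png',cv2.resize(b[180:340,200:420],(800,582),interpolation=cv2.INTER_CUBIC)[:,:,::-1])"
```

```text
32.325 (array([ 0.57791407, -0.22984513,  0.10964228]), array([3.03062031e+01, 1.75928851e-04, 3.63763687e-02]))
row [-0.0503, 0.0002, 0.0718, -0.0006, 0.0, -0.0003] rows 1.4
row [-0.0546, 0.0002, 0.0778, -0.0006, 0.0, -0.0003] rows 1.5
row [-0.0557, 0.0002, 0.0795, -0.0006, 0.0, -0.0003] rows 1.6
[331.69801119 204.57608715]
```

View pics/v4.png

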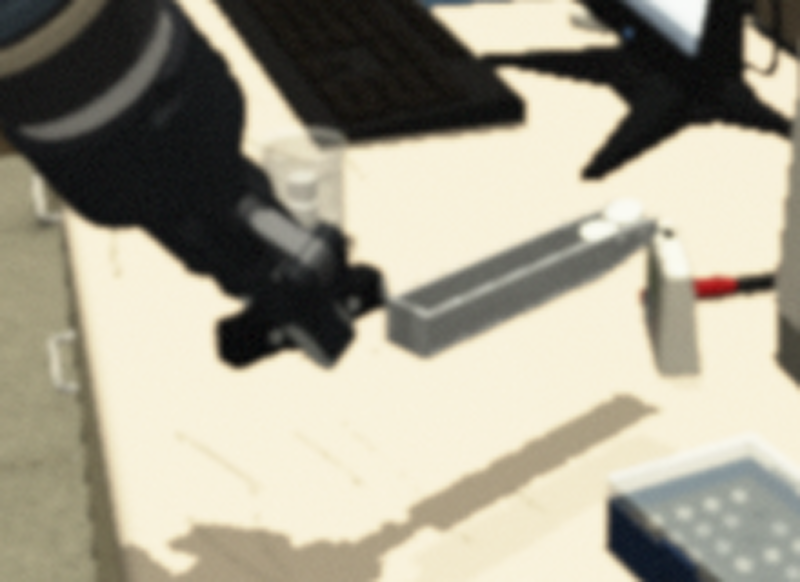

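The last allowed picture shows both remaining cylinders in the nose at (625,210) and (597,230), the scoop level, and the beaker standing with its load. I lower it gently at the original spot.

```bash
python3 steer.py '[[-0.003,0,0.0045,0,0,0],[-0.010,0,0.0145,0,0,0],[-0.019,0,0.027,0,0,0],[-0.0285,0.0001,0.0405,0,0,0],[-0.037,0.0002,0.053,0,0,0],[-0.044,0.0002,0.063,-0.0006,0,0],[-0.0485,0.0002,0.0692,-0.0006,0,0],[-0.0503,0.0002,0.0718,-0.0006,0,0]]' && python3 steer.py '[[-0.001,0,0.0013,0,0,0],[-0.0018,0,0.0027,0,0,0],[-0.0027,0,0.004,0,0,0],[-0.0035,0,0.005,0,0,0],[-0.0043,0,0.006,0,0,0],[-0.0043,0,0.006,0,0,0]]'; python3 -c "
from h import *
s=manip.get_state(); print(s['clock'],scoop(s)[2:])"
```

```text
clock: 33.42
eef_pos: [0.4048, -0.331, 0.0305]
tool_rot: [0.921, 0.248, 0.29, -0.08]
ft_force: [0.6, 0.5, -1.7]
gripper_width: 0.0147
grip_force: 83.1
clock: 34.17
eef_pos: [0.4048, -0.3312, 0.0235]
tool_rot: [0.921, 0.249, 0.29, -0.08]
ft_force: [-0.1, 0.8, -2.1]
gripper_width: 0.015
grip_force: 83.1
34.175 (array([ 0.57798502, -0.23008753,  0.01454995]), array([ 3.02684858e+01, -3.05454878e-03,  3.57693068e-03]))
```

```bash
python3 steer.py '[[-0.0003,0,0.0004,0,0,0],[-0.0006,0,0.0008,0,0,0],[-0.0009,0,0.0012,0,0,0],[-0.0011,0,0.0016,0,0,0],[-0.0011,0,0.0016,0,0,0]]'
```

```text
clock: 34.8
eef_pos: [0.4049, -0.3313, 0.0218]
tool_rot: [0.921, 0.249, 0.291, -0.079]
ft_force: [-0.9, 0.0, -1.5]
gripper_width: 0.015
grip_force: 83.1
```

```bash
python3 steer.py '[[-0.0001,0,0.0002,0,0,0],[-0.0003,0,0.0004,0,0,0],[-0.0003,0,0.0004,0,0,0]]'|sed -n 2,4p;  python3 steer.py '[[-0.0001,0,0.0002,0,0,0],[-0.0003,0,0.0004,0,0,0],[-0.0003,0,0.0004,0,0,0]]'|sed -n 2,4p
```

```text
eef_pos: [0.4049, -0.3314, 0.0216]
tool_rot: [0.921, 0.248, 0.291, -0.079]
ft_force: [-2.3, 1.2, 1.5]
eef_pos: [0.4049, -0.3314, 0.0214]
tool_rot: [0.921, 0.248, 0.291, -0.079]
ft_force: [-4.1, 0.3, 5.8]
```

It is in contact at about 8 N. I ease the grip, then open.

```bash
python3 steer.py '[[0,0,0,0,0,0],[0,0,0,0,0,0],[0,0,0,0,0,0]]' 0.0 20 | tail -3; python3 steer.py '[[0,0,0,0,0,0],[0,0,0,0,0,0],[0,0,0,0,0,0],[0,0,0,0,0,0],[0,0,0,0,0,0]]' 0.06 20; python3 steer.py '[[0,0,-0.005,0,0,0],[0,0,-0.02,0,0,0],[0,0,-0.04,0,0,0],[0,0,-0.065,0,0,0],[0,0,-0.09,0,0,0],[0,0,-0.09,0,0,0],[0,0,-0.09,0,0,0]]'
python3 - <<'E'
from h import *
s=manip.get_state(); a=manip.read_camera("wrist").astype(int); c=cam("wrist",s)
m=(a.max(2)<60); m[340:]=0; m[:180]=0; m[:,:290]=0; m[:,370:]=0; ys,xs=np.nonzero(m)
for y in (210,320): k=xs[ys==y]; print(plane("wrist",k.mean(),y,.048,c).round(4))
# side-view check: white in gutter, lip region, beaker
b=manip.read_camera("side"); g=b.min(2).astype(np.float32); o=np.array([.497,-.277,0]); S=scoopR(np.radians(30.3),0)
print([int(g[int(round(v)),int(round(u))]) for u,v in (pix("side",o+S@[x,0,.0165+max(0,x-.05)*.25]) for x in np.arange(-.056,.1,.004))])
old=cv2.imread("pics/side0.png")[:,:,::-1]; d=np.abs(b.astype(int)-old).max(2)>60; d[:,:230]=0
n,_,st,ce=cv2.connectedComponentsWithStats(d.astype(np.uint8)); print([(ce[i].round(),st[i,4]) for i in range(1,n) if st[i,4]>6])
q=manip.read_camera("scene"); old=cv2.imread("pics/scene0.png")[:,:,::-1]; d=np.abs(q.astype(int)-old).max(2)>60; d[:,355:]=0
n,_,st,ce=cv2.connectedComponentsWithStats(d.astype(np.uint8)); print([(ce[i].round(),st[i,4]) for i in range(1,n) if st[i,4]>3])
E
```

```text
ft_force: [-4.7, 0.7, 5.7]
gripper_width: 0.0147
grip_force: 84.3
clock: 36.55
eef_pos: [0.4048, -0.3312, 0.0206]
tool_rot: [0.921, 0.249, 0.29, -0.079]
ft_force: [-0.2, -0.1, -0.4]
gripper_width: 0.06
grip_force: 0.0
clock: 37.42
eef_pos: [0.3602, -0.3571, 0.0938]
tool_rot: [0.921, 0.248, 0.29, -0.08]
ft_force: [-0.3, 0.9, 0.1]
gripper_width: 0.0602
grip_force: 0.0
[ 0.4153 -0.325   0.048 ]
[ 0.3655 -0.3536  0.048 ]
[131, 145, 100, 96, 94, 100, 98, 99, 99, 99, 99, 100, 97, 96, 99, 98, 100, 100, 98, 98, 98, 95, 95, 101, 98, 101, 99, 112, 183, 238, 233, 216, 187, 239, 239, 239, 234, 219, 219]
[(array([250., 280.]), np.int32(1781)), (array([284., 245.]), np.int32(14)), (array([363., 290.]), np.int32(45)), (array([333., 308.]), np.int32(238)), (array([259., 362.]), np.int32(1163)), (array([247., 382.]), np.int32(23))]
[(array([352., 218.]), np.int32(12)), (array([352., 288.]), np.int32(13))]
```

The scoop is flat at its original spot with two cylinders in it. The bystanders and beaker are unchanged, and the gripper is clear.

```bash
python3 -c "
from plant import manip
print(manip.job_done())"
```

```text
the job is handed in; nothing more can be done
None
```

The job is handed in, with no verdict returned: three cylinders are in the standing beaker, two are still in the scoop, which lies flat at its original spot, and the final camera check showed nothing else moved (clock about 38 s of the 67 s allowed).

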